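# Set the portion stop and bring the cheese up to it

## Robot

A 6-joint arm with a two-finger parallel gripper is mounted at the origin on a cart in front of the work surface, level with it; the furniture and walls round the work are solid. World frame = base frame: x ahead of the robot, y to its left, z up, the work surface at z = 0. Lengths are in m, angles in rad, forces in N, time in s.
With the tool pointing down it reaches from about 0.35 to 0.775 m from the base axis. Payload 7.3 kg.
Tool frame: the origin (TCP) lies on the centre line of the jaws, within the pads' length; the fingertips stand 11 mm ahead of it and the grasp point (between the pads) lies 8 mm behind it; z points along the fingers, y is the direction in which the jaws open and shut (so a half turn about z gives the same grasp; the last joint's range is limited). The gripper opens to 92 mm and grips with 3 to 60 N. Pads are 19 mm wide; open, the fingers measure 130 mm over their backs; the gripper's body (75 mm by 190 mm) begins 47 mm behind the grasp point.
Start: joints at [1.139, 0.342, 1.524, -0, 1.275, -0.146], TCP at [0.148, 0.504, 0.238] pointing down, gripper open.
Joint ranges: [-2.53, 2.53], [-0.77, 2.02], [0.04, 2.7], [-1, 4.14], [0.28, 2.66], [-3.11, 3.11]. Speed limits (rad/s): [2.57, 2.57, 3.14, 3.14, 3.14, 3.14].

## Interface

Orientations are given as [roll, pitch, yaw] about the fixed x, y, z axes, in that order (R = Rz(yaw) Ry(pitch) Rx(roll)).
In Python, from cell import robot gives the robot as it stands.
- The arm moves only by the tool jog_arm, never from a script. Its argument "deltas" is one flat list of numbers, 6 for each row, row after row: the shift along the world's x, y, z in units of 0.1 m (1.0 is 0.1 m), then the turn, a rotation vector about the world's x, y, z in units of 90 degrees (1.0 is 90 degrees). A call has 1 to 5 rows; each row is the pose to reach, as a shift and turn from the pose commanded when the call began; what a row does not reach only later rows make up. A row lasts 1/12 s, in which the tool goes at most 41.7 mm and 7.16 degrees, less where a joint would pass 70% of its speed; a pose out of reach is approached as far as the arm can. A call with a number of a shift or a turn outside -1 to 1 is refused whole. A call with a gripper value outside its range is refused whole. "claw" is the opening, from 0 (shut) to 1 (fully open), set as the call begins (left out, the last holds). The fingers move at their own pace and stop on an object; "newtons" is the grip in N (left out, the last holds). Time passes only in rows, so rows that repeat a pose let the fingers close. It gives the time, the measured TCP pose, the force and the opening at its end, in the units of the state.
- robot.observe(): the state, without advancing time (a new reading comes with each control period).
- robot.read_camera(name): name is "scene" or "top"; returns the picture (480x640x3 uint8, red, green, blue); there is no depth.
- robot.camera_params(name): a dict with "fx", "fy", "cx", "cy" (pixels), "R" (3x3) and "t" (3): a world point X has camera coordinates R X + t. Camera axes: x right, y down, z forward; pixel columns grow to the right and rows downward; lengths in m; the calibration is good to about 2 mm. A picture is of the moment at which its call begins. camera_params takes no time and is no camera call.
- robot.hand_in(): hands the job in, once; it reports no verdict.
The state is a dict: "time": time; "qpos": joint angles; "qvel": joint speeds; "joint_efforts": joint torques, N m; "tool_pos": TCP position; "tool_rot": TCP orientation; "contact_force": force on the tool from outside, world axes, zero at the start; "torque": the same for the moment, N m; "opening": finger opening in m.
Only numpy, scipy, OpenCV 4.12 (cv2) and the standard library are available. Lean on these libraries where they do the work, as an engineer would, in place of code of your own. Each camera call takes 0.05 s, during which the arm holds its last target. There are 200 camera calls.

## Task

Set the cheese portion gauge for the next cut: squeeze the release lever of the sliding stop, slide the stop to the first notch to the right of the upright flag (seen from the robot) and let go so that its tooth drops fully home in that notch; feel for the notch and never force the tooth against the bar. Then gently push the block of cheese along the deck until it butts squarely against the stop plate. Leave the other things on the worktop where they stand.

Things in the scene. Friction and masses are not known exactly. Their poses are not given: they have to be found in the camera images.
- gauge: Fixed portion gauge: white deck 280 (x) x 380 (y) x 18 mm with an aluminium guide rail along y near its far edge. Origin: at worktop height under the deck, 115 mm from its near edge and 200 mm from its right end; x points away from the robot across the deck, y left along the rail, z up.
- bar_nominal (a point): Nominal place of the middle notch, on the near face of the steel notched bar behind the rail: gauge x 102, y 36, z 64 mm. The bar (z 54-74) has, from the left, a parking recess (nominal gauge y 108 to 152) and three notches 7.5 mm wide at nominal y 76, 36 and -4, lands between. Slotted screws: the real bar lies up to 8.5 mm left or right of nominal, NOT measured; feel for the notch.
- flag: Upright steel flag behind the bar: 22 mm square tab on a thin post, 63 mm tall; origin at the centre of its foot on the deck, axes as the gauge's. It stands at gauge x 150 mm; the notch wanted is the first to its right (gauge -y), 5 to 22 mm from it; the next to the left is 18 mm or more away. Low round buttons (18 mm wide, 10 mm high) stand likewise at the other notches.
- flag_tab (a point): Centre of the flag's square tab, 52 mm above the flag's foot.
- carriage (a joint): Slide of the stop carriage, m: 0 = parked, tooth at gauge y +130 mm; grows to the right, so that tooth, grip and carriage middle lie at gauge y = 0.130 - value. Range -0.013 to 0.16. It slides with about 1.5 N while the lever is squeezed, 3 to 5 N with the lever let go and the tooth riding on a land of the bar.
- lever (a joint): Release lever, rad: 0 = let go, tooth fully home; about 0.17 = tooth resting on a land; above 0.19 tooth clear of the bar; 0.27 = fully squeezed. Sprung: about 2.5 N at the grip at 0, 5.5 N fully squeezed. The tooth is 6 mm wide and enters a square notch 5 mm deep: it drops in only within about 1.5 mm of the notch's middle, then blocks the carriage both ways.
- grip (a point): Where to squeeze, 106 mm above the worktop, axes as the gauge's: mid-point between the outer faces WHEN SQUEEZED. Squeeze along x from above; 10 N is plenty. Near side: rigid grey plate, outer face 15.5 mm from here, 28 mm wide, top at 118 mm. Far side: lever's black roll, 16 mm thick, 26 mm long. 50 mm over both let go, 31 mm squeezed. All else within 60 mm is below 83 mm.
- push_face (a point): Centre of the flat left (+y) face of the carriage's push plate, 34 mm wide, 40 mm high, top 81 mm above the worktop; 22 mm left of the carriage's middle, 61 mm above the worktop. With the lever let go and the tooth on a land, push here to the right (gauge -y) from above with a closed gripper to nudge the carriage along.
- stop_face (a point): Centre of the right-hand (-y) face of the white stop plate on the carriage, against which the cheese must butt: 112 mm wide along x, 46 mm high, lower edge 3 mm above the deck. 20 mm right of the carriage's middle, 44 mm above the worktop; axes as the gauge's.
- cheese_mid (a point): Middle of the loose orange block of cheese on the deck right of the stop: about 104 mm long (own x, roughly along the gauge's +y), 75 mm wide, 51 mm high, 0.26 to 0.52 kg. The point is half-way up, 43.5 mm above the worktop; the end faces lie about 52 mm from it.
Things that resemble listed ones, but are neither listed nor needed, are in the scene too. Leave any blue look-alike of the part that bears cheese_mid alone.

How it is judged:
On the way, in this order (a step that is already met when the one before it is completed fails the run):
1. the lever is held squeezed and the stop slid out of its parking place (value of joint lever above 0.18 rad and value of joint carriage above 0.025 m), for 0.1 s.
2. the stop is at the first notch right of the flag with the lever let go and its tooth fully home (y of grip in the frame of flag between -0.0245 and -0.0025 m and value of joint lever below 0.06 rad), for 0.3 s.
3. the cheese touches the stop plate (y of cheese_mid in the frame of stop_face between -0.058 and -0.045 m and contact force between cheese and carriage above 0.3 N), for 0.05 s.
At the end, for the whole second after the job is handed in: Carriage middle 2.5 to 24.5 mm right of the flag, lever below 0.06 rad (tooth home in the first notch right of it); cheese flat on the deck, its middle 45 to 58 mm from the stop face (52 is touching), in front of the plate and within 0.16 rad of square; all at rest (all of step 2 and y of cheese_mid in the frame of stop_face between -0.058 and -0.045 m and x of cheese_mid in the frame of stop_face between -0.04 and 0.075 m and angle between the x axis of cheese_mid and the y axis of gauge, either way round below 0.16 rad and angle between cheese_mid's own z axis and vertical below 0.12 rad and linear speed of cheese below 0.02 m/s and velocity of joint carriage below 0.01 m/s).
It fails at once if the tooth is forced against the notched bar with more than 35 N (contact force between lever and notch_bar above 35 N).
It fails at once if the cheese is pressed against the stop with more than 25 N (contact force between cheese and carriage above 25 N).
It fails at once if a bystander (jar, carton, small cheese piece, pen) is moved by more than 30 mm (distance of any of olive_jar, mustard_jar, crackers, piece, pen from where it was at the start of the episode above 0.03 m).
It also fails if it takes over 58 s, if anything falls off the work surface, if the arm or the gripper's body presses on something with over 40 N, if the wrist force passes 120 N, or if a joint passes its speed limit or range.

## Working session

There is one attempt and no reset: what is moved stays moved. The work goes in short steps, Python scripts to look and compute and a tool call to move; the robot and the scene stay as the last step left them, time stands still between calls to the robot, and variables do not carry over. Pictures are saved under pics/ and viewed, about 8 in all and at most 12, crops included, and the job is handed in when it is done.

Besides the shell and the picture viewer there is one more tool, called after ">>>" by a JSON object that holds its "api" and its "payload". jog_arm: Moves the arm, as the interface text tells. Its arguments: {"type":"object","properties":{"deltas":{"type":"array","items":{"type":"number"}},"claw":{"type":"number"},"newtons":{"type":"number"}},"required":["deltas"]}

```bash
mkdir -p pics; ls; python3 - <<'E'
from cell import robot
import cv2
for n in("scene","top"):
    cv2.imwrite(f"pics/{n}0.png",robot.read_camera(n)[:,:,::-1]); p=robot.camera_params(n); print(n,p)
s=robot.observe(); print(s)
E
```

```text
pics
scene {'fx': 514.4882620600574, 'fy': 514.4882620600574, 'cx': 327.93468646281053, 'cy': 236.28191463034537, 'R': array([[ 0.42031841, -0.9073537 ,  0.00645756],
       [-0.5625742 , -0.26617492, -0.78272676],
       [ 0.71192886,  0.32536161, -0.622332  ]]), 't': array([-0.18229126,  0.43068027,  0.45477193])}
top {'fx': 549.6450585617949, 'fy': 549.6450585617949, 'cx': 320.66207592884626, 'cy': 243.82901013161862, 'R': array([[ 0.00923027, -0.99994162,  0.00561809],
       [-0.98796251, -0.00998701, -0.15437077],
       [ 0.15441786, -0.00412558, -0.98799702]]), 't': array([0.05545347, 0.56166943, 0.85413459])}
{'time': 0.1, 'qpos': array([ 1.13897772e+00,  3.42694097e-01,  1.52488926e+00,  1.31727973e-05,
        1.27542979e+00, -1.45977346e-01]), 'qvel': array([ 6.10439504e-05, -1.19549400e-03, -2.52687557e-03,  8.66083867e-04,
       -8.59172868e-04,  2.37825794e-04]), 'joint_efforts': array([ 2.12741172e-03, -4.32007670e+01, -2.44693440e+01,  7.21182232e-02,
        5.26067102e-02, -1.01691769e-04]), 'tool_pos': array([0.14785044, 0.50339519, 0.2371044 ]), 'tool_rot': array([-3.14018910e+00, -2.19087366e-04,  2.85574740e+00]), 'contact_force': array([0.60694352, 0.03846297, 0.47556869]), 'torque': array([-0.05482828, -0.01560361, -0.02318857]), 'opening': 0.09190722417264993}
```

View pics/scene0.png

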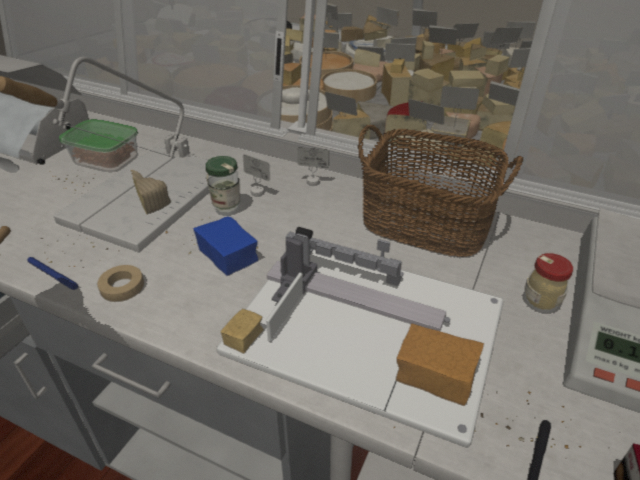

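View pics/top0.png

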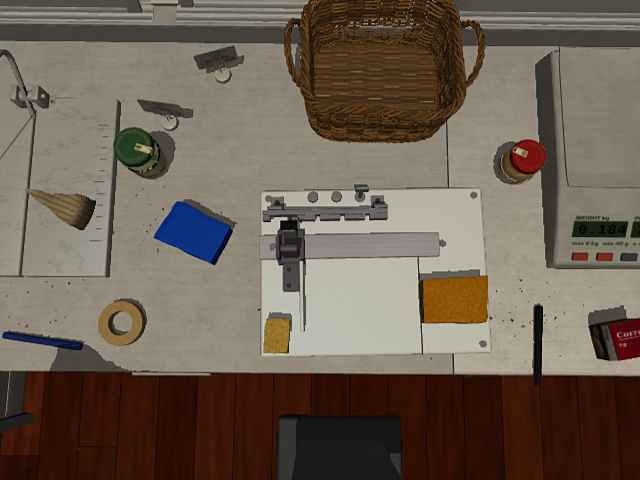

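The scene view shows the gauge with its carriage parked at the left (~295,260), flag at (384,247), cheese at (440,362), and the small piece at (242,330). In the top view the deck corners are about (261,191), (481,188), (491,349) and (261,354). The flag is at (361,188), the carriage grip at (290,240) and the cheese at (455,300).

```bash
python3 - <<'E'
import cv2
a=cv2.imread("pics/top0.png")[175:365,250:500]
cv2.imwrite("pics/c1.png",cv2.resize(a,None,fx=3.2,fy=3.15,interpolation=cv2.INTER_CUBIC)[:600,:800])
b=cv2.imread("pics/scene0.png")[220:450,210:510]
cv2.imwrite("pics/c2.png",cv2.resize(b,(780,598),interpolation=cv2.INTER_CUBIC))
E
```

```text
(no output)
```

View pics/c1.png

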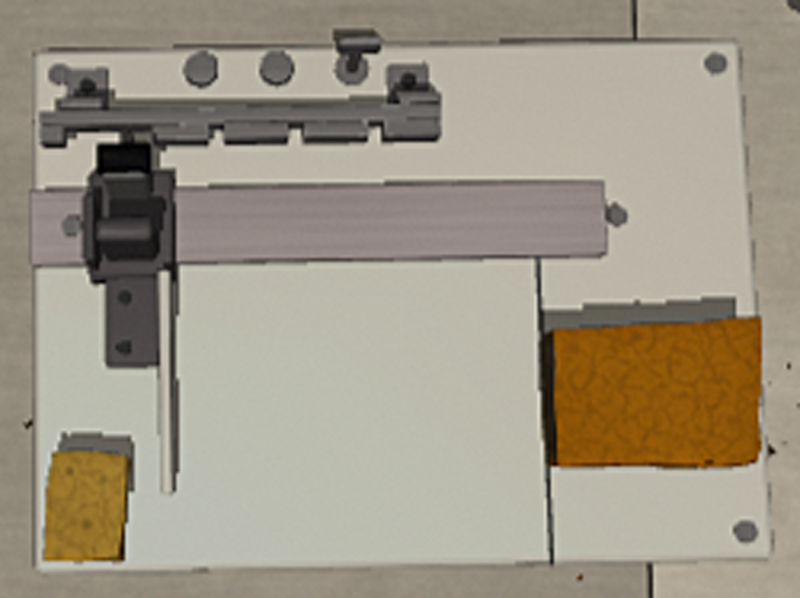

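View pics/c2.png

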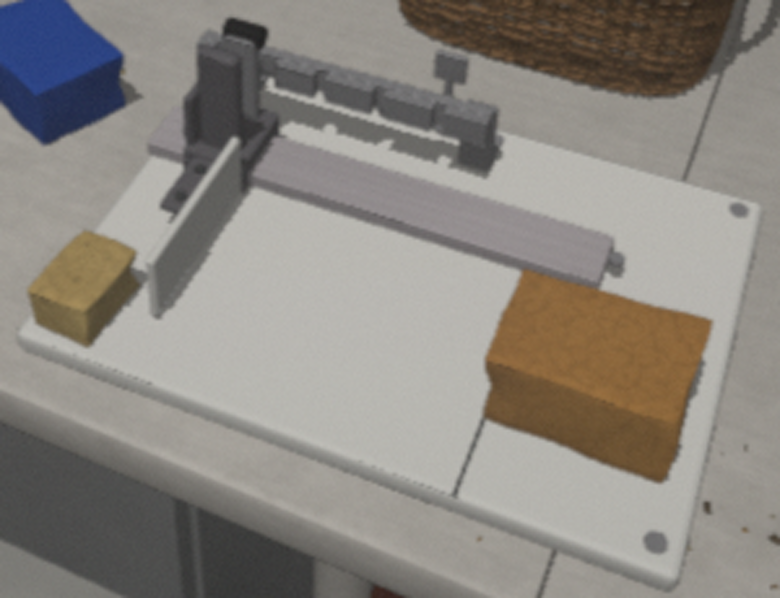

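```bash
cat > geo.py <<'E'
import numpy as np
from cell import robot
from scipy.optimize import least_squares
P={n:robot.camera_params(n) for n in("top","scene")}
def proj(n,X):
    p=P[n];c=np.asarray(X)@p["R"].T+p["t"];return c[...,:2]/c[...,2:]*p["fx"]+[p["cx"],p["cy"]]
def back(n,uv,z):
    p=P[n];d=np.r_[(np.array(uv)-[p["cx"],p["cy"]])/p["fx"],1]@p["R"];o=-p["t"]@p["R"];return o+d*(z-o[2])/d[2]
def g2w(q,X):
    c,s=np.cos(q[2]),np.sin(q[2]);X=np.asarray(X,float)
    return np.stack([q[0]+c*X[...,0]-s*X[...,1],q[1]+s*X[...,0]+c*X[...,1],X[...,2]],-1)
def w2g(q,X):
    c,s=np.cos(q[2]),np.sin(q[2]);d=X[:2]-np.array(q[:2]);return np.array([c*d[0]+s*d[1],-s*d[0]+c*d[1],X[2]])
def ct(u,v): return np.array([250+u/3.2,175+v/3.15])
def cs(u,v): return np.array([210+u/2.6,220+v/2.6])
E
python3 - <<'E'
from geo import *
K=np.array([[.165,.18,.018],[.165,-.2,.018],[-.115,-.2,.018],[-.115,.18,.018]])
t=np.array([ct(34,51),ct(737,40),ct(771,555),ct(37,569)])
s=np.array([cs(759,207),cs(677,580),cs(22,333)])
for use in("t","s","ts"):
    f=lambda q:np.r_[(proj("top",g2w(q,K))-t).ravel() if "t" in use else [],(proj("scene",g2w(q,K[1:]))-s).ravel() if "s" in use else []]
    r=least_squares(f,[.5,0,0]);print(use,r.x.round(4),abs(r.fun).max().round(2))
q=r.x;np.save("q.npy",q)
g=lambda n,uv,z:(w2g(q,back(n,uv,z))*1e3).round(1)
for u in(217,296,376):print("notch top",g("top",ct(u,141),.074))
print("flag foot",g("top",ct(351,72),.018),"tab top L/R",g("top",ct(333,32),.081),g("top",ct(382,32),.081))
print("tab scene",g("scene",cs(451,68),.070))
print("buttons",g("top",ct(201,66),.028),g("top",ct(276,66),.028))
print("plate tip",g("top",ct(167,272),.067),g("top",ct(167,492),.067),"roll",g("top",ct(124,158),.114))
for c in[(553,330),(760,317),(758,462),(553,466)]:print("cheese top",g("top",ct(*c),.069))
for c in[(523,272),(711,319),(663,447),(487,362)]:print("cheese sc",g("scene",cs(*c),.069))
for y in(.130,.0):print("grip world",g2w(q,[0.05,y,.106]))
E
```

```text
t [ 0.4976 -0.0185  0.0283] 1.84
s [ 0.4937 -0.0187  0.0252] 4.4
ts [ 0.496  -0.0185  0.0261] 3.62
notch top [101.2  81.8  74. ]
notch top [100.5  42.6  74. ]
notch top [99.9  2.9 74. ]
flag foot [149.3   9.7  18. ] tab top L/R [154.9  23.3  81. ] [154.6  -1.1  81. ]
tab scene [145.9   8.5  70. ]
buttons [151.4  89.4  28. ] [150.8  49.9  28. ]
plate tip [ 35.9 107.6  67. ] [-73.1 108.9  67. ] roll [ 85.5 126.  114. ]
cheese top [  3.5 -81.6  69. ]
cheese top [   8.3 -183.9   69. ]
cheese top [ -63.4 -178.3   69. ]
cheese top [-63.6 -78.6  69. ]
cheese sc [ -3.6 -83.   69. ]
cheese sc [   4.6 -183.2   69. ]
cheese sc [ -84.3 -176.    69. ]
cheese sc [-69.8 -83.2  69. ]
grip world [0.54256319 0.11271142 0.106     ]
grip world [ 0.54595429 -0.01724434  0.106     ]
```

The notches show at gauge y ≈ 82, 42 and 3 mm, and the flag foot is at about 10 mm. The target is therefore the rightmost notch, carriage ≈ 0.127. I'll start moving towards the grip and work out its x along the way.

>>> {"api": "jog_arm", "payload": {"deltas": [1, -1, 0, 0, 0, -0.25, 1, -1, 0, 0, 0, -0.25, 1, -1, 0, 0, 0, -0.25, 1, -1, 0, 0, 0, -0.25], "claw": 1, "newtons": 10}}

```text
time: 0.43
tool_pos: [0.2501, 0.4008, 0.2374]
tool_rot: [-3.14, 0.002, 2.455]
contact_force: [1.1, 0.0, -0.5]
opening: 0.0918
```

>>> {"api": "jog_arm", "payload": {"deltas": [1, -1, 0, 0, 0, -0.25, 1, -1, 0, 0, 0, -0.25, 1, -1, 0, 0, 0, -0.25, 1, -1, 0, 0, 0, -0.25]}}

```text
time: 0.77
tool_pos: [0.3506, 0.3006, 0.2375]
tool_rot: [3.141, 0.002, 2.061]
contact_force: [-0.2, -0.7, 0.7]
opening: 0.0918
```

>>> {"api": "jog_arm", "payload": {"deltas": [1, -1, -0.2, 0, 0, -0.25, 1, -1, -0.2, 0, 0, -0.25, 1, -1, -0.2, 0, 0, -0.25, 1, -1, -0.2, 0, 0, -0.25]}}

```text
time: 1.1
tool_pos: [0.4505, 0.2003, 0.2168]
tool_rot: [-3.141, 0.001, 1.668]
contact_force: [0.4, -0.1, 0.4]
opening: 0.0919
```

```bash
python3 - <<'E'
from geo import *
q=np.load("q.npy")
g=lambda n,uv,z:(w2g(q,back(n,uv,z))*1e3).round(1)
print("near plate edges",g("top",ct(126,242),.118),g("top",ct(126,220),.118))
print("lr",g("top",ct(97,230),.118),g("top",ct(158,230),.118))
print("roll",g("top",ct(97,146),.11),g("top",ct(150,172),.114))
print("sc plate top near corners",g("scene",cs(199,40),.118),g("scene",cs(240,52),.118))
print("rail edges",g("top",ct(300,184),.03),g("top",ct(300,260),.03))
s=robot.observe();print(s["time"],s["tool_pos"],s["tool_rot"],s["contact_force"])
E
```

```text
near plate edges [ 44.2 125.2 118. ] [ 54.8 125.1 118. ]
lr [ 50.2 138.7 118. ] [ 49.7 110.2 118. ]
roll [ 92.3 139.  110. ] [ 78.5 113.8 114. ]
sc plate top near corners [ 52.8 141.5 118. ] [ 52.4 113.8 118. ]
rail edges [86.2 38.9 30. ] [45.8 39.8 30. ]
1.1 [0.45047717 0.20033546 0.21675057] [-3.14148889e+00  1.36057629e-03  1.66841737e+00] [ 0.35388352 -0.11619677  0.40818683]
```

>>> {"api": "jog_arm", "payload": {"deltas": [1, -0.9, -0.3, 0, 0, -0.045, 1, -0.9, -0.3, 0, 0, -0.045, 1, -0.9, -0.3, 0, 0, -0.045, 1, -0.9, -0.3, 0, 0, -0.045]}}

```text
time: 1.43
tool_pos: [0.5507, 0.1097, 0.1858]
tool_rot: [-3.141, 0.001, 1.604]
contact_force: [-0.7, 0.6, 0.4]
opening: 0.0915
```

>>> {"api": "jog_arm", "payload": {"deltas": [0.02, 0, -0.5, 0, 0, 0, 0.02, 0, -0.5, 0, 0, 0, 0.02, 0, -0.5, 0, 0, 0]}}

```text
time: 1.68
tool_pos: [0.5473, 0.1137, 0.1345]
tool_rot: [-3.133, 0.0, 1.607]
contact_force: [-0.3, 0.8, 0.0]
opening: 0.0917
```

```bash
python3 - <<'E'
from geo import *
import cv2
q=np.load("q.npy")
s=robot.observe();print(s["time"],s["tool_pos"],s["tool_rot"],w2g(q,s["tool_pos"]))
b=robot.read_camera("scene")[180:330,210:410,::-1]
t=robot.read_camera("top")[170:320,210:410,::-1]
cv2.imwrite("pics/d.png",np.hstack([cv2.resize(x,(400,600),interpolation=2) if 0 else cv2.resize(x,(400,300),interpolation=2) for x in(b,t)]))
E
```

```text
1.6833 [0.54728495 0.11370717 0.13454659] [-3.13316272e+00  9.73293768e-05  1.60680032e+00] [0.05474613 0.13087224 0.13454659]
```

View pics/d.png

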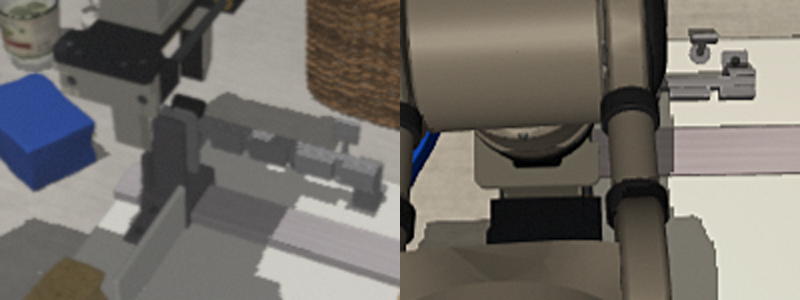

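>>> {"api": "jog_arm", "payload": {"deltas": [0, 0, 0, 0, 0, 0, 0, 0, 0, 0, 0, 0]}}

```text
time: 1.95
tool_pos: [0.5506, 0.1144, 0.1396]
tool_rot: [3.138, -0.0, 1.608]
contact_force: [-0.3, -0.3, -0.3]
opening: 0.0919
```

```bash
python3 - <<'E'
from geo import *
q=np.load("q.npy")
s=robot.observe();print(s["time"],s["tool_pos"],s["tool_rot"],w2g(q,s["tool_pos"]),s["contact_force"],s["torque"],s["qvel"].round(3))
from scipy.spatial.transform import Rotation as R
A=R.from_euler("xyz",s["tool_rot"]).as_matrix()
for sy in(-1,1):
  for x in(-.0095,.0095):
    for y in(.046,.065): print(sy,x,y,((proj("scene",s["tool_pos"]+A@[x,sy*y,.011])-[210,180])*2).round())
for X in([.0445,.144,.118],[.0445,.116,.118],[.094,.116,.106]):print(X,((proj("scene",g2w(q,X))-[210,180])*2).round())
E
```

```text
1.95 [0.5505576  0.11444826 0.13962501] [ 3.13846388e+00 -1.25539283e-04  1.60810208e+00] [0.058037   0.13152771 0.13962501] [-0.30293886 -0.27501164 -0.29355978] [-0.10868889  0.04237497  0.03801004] [-0.004  0.     0.003 -0.001 -0.007 -0.001]
-1 -0.0095 0.046 [152. 137.]
-1 -0.0095 0.065 [140. 153.]
-1 0.0095 0.046 [129. 131.]
-1 0.0095 0.065 [117. 146.]
1 -0.0095 0.046 [202.  70.]
1 -0.0095 0.065 [212.  58.]
1 0.0095 0.046 [181.  65.]
1 0.0095 0.065 [191.  52.]
[0.0445, 0.144, 0.118] [145. 116.]
[0.0445, 0.116, 0.118] [178. 125.]
[0.094, 0.116, 0.106] [205. 101.]
```

The fingers straddle the grip plate and roll, with clearance on both sides. Next I'll descend and squeeze.

>>> {"api": "jog_arm", "payload": {"deltas": [0.02, -0.03, -0.2, 0, 0, 0, 0.02, -0.03, -0.38, 0, 0, 0, 0.02, -0.03, -0.38, 0, 0, 0, 0.02, -0.03, -0.38, 0, 0, 0]}}

```text
time: 2.28
tool_pos: [0.5518, 0.111, 0.1003]
tool_rot: [-3.141, -0.0, 1.607]
contact_force: [-0.0, -0.4, -0.0]
opening: 0.0919
```

>>> {"api": "jog_arm", "payload": {"deltas": [0, 0, 0, 0, 0, 0, 0, 0, 0, 0, 0, 0, 0, 0, 0, 0, 0, 0], "claw": 0.5, "newtons": 10}}

```text
time: 2.53
tool_pos: [0.5526, 0.1109, 0.101]
tool_rot: [3.139, -0.0, 1.607]
contact_force: [0.3, 0.3, -0.1]
opening: 0.0763
```

>>> {"api": "jog_arm", "payload": {"deltas": [0, 0, 0, 0, 0, 0, 0, 0, 0, 0, 0, 0, 0, 0, 0, 0, 0, 0, 0, 0, 0, 0, 0, 0, 0, 0, 0, 0, 0, 0], "claw": 0.5}}

```text
time: 2.95
tool_pos: [0.5531, 0.1108, 0.1004]
tool_rot: [3.139, -0.0, 1.607]
contact_force: [4.6, 0.6, 2.5]
opening: 0.047
```

>>> {"api": "jog_arm", "payload": {"deltas": [0, 0, 0, 0, 0, 0, 0, 0, 0, 0, 0, 0, 0, 0, 0, 0, 0, 0, 0, 0, 0, 0, 0, 0, 0, 0, 0, 0, 0, 0], "claw": 0.4}}

```text
time: 3.37
tool_pos: [0.5522, 0.1107, 0.0999]
tool_rot: [3.141, -0.0, 1.607]
contact_force: [3.9, -0.6, 4.3]
opening: 0.037
```

>>> {"api": "jog_arm", "payload": {"deltas": [0, 0, 0, 0, 0, 0, 0, 0, 0, 0, 0, 0, 0, 0, 0, 0, 0, 0, 0, 0, 0, 0, 0, 0, 0, 0, 0, 0, 0, 0], "claw": 0.3}}

```text
time: 3.78
tool_pos: [0.5524, 0.1108, 0.0998]
tool_rot: [3.141, -0.0, 1.607]
contact_force: [6.2, 0.7, 4.0]
opening: 0.0307
```

>>> {"api": "jog_arm", "payload": {"deltas": [0.015, 0, 0, 0, 0, 0, 0.015, 0, 0, 0, 0, 0, 0.015, 0, 0, 0, 0, 0, 0.015, 0, 0, 0, 0, 0], "claw": 0.2}}

```text
time: 4.12
tool_pos: [0.5525, 0.1108, 0.0998]
tool_rot: [-3.139, -0.0, 1.607]
contact_force: [1.7, 1.1, 7.3]
opening: 0.0306
```

>>> {"api": "jog_arm", "payload": {"deltas": [0.003, -0.1, 0.01, 0, 0, 0, 0.006, -0.22, 0.01, 0, 0, 0, 0.009, -0.34, 0.01, 0, 0, 0, 0.012, -0.46, 0.01, 0, 0, 0, 0.015, -0.58, 0.01, 0, 0, 0]}}

```text
time: 4.53
tool_pos: [0.5541, 0.0519, 0.0999]
tool_rot: [-3.139, -0.0, 1.607]
contact_force: [4.4, 2.3, -3.9]
opening: 0.0306
```

>>> {"api": "jog_arm", "payload": {"deltas": [0.003, -0.12, 0, 0, 0, 0, 0.006, -0.24, 0, 0, 0, 0, 0.009, -0.36, 0, 0, 0, 0, 0.012, -0.48, 0, 0, 0, 0, 0.015, -0.58, 0, 0, 0, 0]}}

```text
time: 4.95
tool_pos: [0.5557, -0.0066, 0.1]
tool_rot: [-3.139, -0.0, 1.607]
contact_force: [2.1, 2.1, -10.1]
opening: 0.0306
```

>>> {"api": "jog_arm", "payload": {"deltas": [0, 0, 0, 0, 0, 0, 0, 0, 0, 0, 0, 0]}}

```text
time: 5.12
tool_pos: [0.5557, -0.0063, 0.1]
tool_rot: [-3.139, 0.0, 1.606]
contact_force: [0.4, -0.7, -10.9]
opening: 0.0305
```

```bash
python3 - <<'E'
from geo import *
import cv2
q=np.load("q.npy")
s=robot.observe();print(s["time"],w2g(q,s["tool_pos"]),s["contact_force"],s["opening"])
b=robot.read_camera("scene")[200:350,230:430,::-1]
t=robot.read_camera("top")[170:320,250:450,::-1]
cv2.imwrite("pics/e.png",np.hstack([cv2.resize(x,(400,300),interpolation=2) for x in(b,t)]))
E
```

```text
5.1167 [0.06003548 0.01065113 0.10000129] [  0.38514246  -0.73001505 -10.86007759] 0.030506442654181787
```

View pics/e.png

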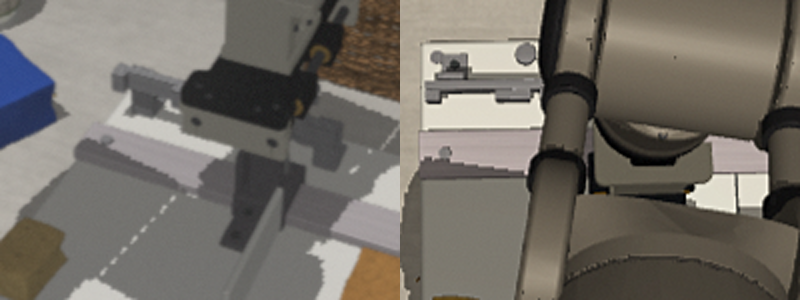

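The stop travelled with the gripper and now stands about 5–7 mm left of the target notch. I'll let go, then go round to the push face.

>>> {"api": "jog_arm", "payload": {"deltas": [0, 0, 0, 0, 0, 0, 0, 0, 0, 0, 0, 0, 0, 0, 0, 0, 0, 0, 0, 0, 0, 0, 0, 0, 0, 0, 0, 0, 0, 0], "claw": 0.8}}

```text
time: 5.63
tool_pos: [0.5565, -0.005, 0.1014]
tool_rot: [3.141, 0.0, 1.608]
contact_force: [-0.4, -0.3, -0.1]
opening: 0.0593
```

>>> {"api": "jog_arm", "payload": {"deltas": [0, 0, 0.1, 0, 0, 0, 0, 0, 0.5, 0, 0, 0, 0, 0.3, 0.5, 0, 0, 0, 0, 0.4, 0.5, 0, 0, 0, 0, 0.4, 0.5, 0, 0, 0], "claw": 0.8}}

```text
time: 6.05
tool_pos: [0.5562, 0.0367, 0.1515]
tool_rot: [3.141, -0.0, 1.61]
contact_force: [-0.7, 0.6, -0.4]
opening: 0.0735
```

>>> {"api": "jog_arm", "payload": {"deltas": [0, 0, 0, 0, 0, 0, 0, 0, 0, 0, 0, 0, 0, 0, 0, 0, 0, 0, 0, 0, 0, 0, 0, 0, 0, 0, 0, 0, 0, 0], "claw": 0}}

```text
time: 6.47
tool_pos: [0.5564, 0.0341, 0.1504]
tool_rot: [-3.141, 0.0, 1.606]
contact_force: [0.2, -0.0, 0.1]
opening: 0.0451
```

>>> {"api": "jog_arm", "payload": {"deltas": [0, 0, 0, 0, 0, 0, 0, 0, 0, 0, 0, 0, 0, 0, 0, 0, 0, 0, 0, 0, 0, 0, 0, 0, 0, 0, 0, 0, 0, 0], "claw": 0}}

```text
time: 6.88
tool_pos: [0.5565, 0.0347, 0.1508]
tool_rot: [3.141, -0.0, 1.607]
contact_force: [-0.3, -0.7, -0.6]
opening: 0.0116
```

```bash
python3 - <<'E'
from geo import *
import cv2
q=np.load("q.npy")
s=robot.observe();print(s["time"],w2g(q,s["tool_pos"]),s["tool_pos"],s["tool_rot"],s["contact_force"],s["opening"])
b=robot.read_camera("scene")[200:350,230:430,::-1]
t=robot.read_camera("top")[170:320,250:450,::-1]
cv2.imwrite("pics/f.png",np.hstack([cv2.resize(x,(400,300),interpolation=2) for x in(b,t)]))
E
```

```text
6.8833 [0.0619127  0.05169363 0.15076898] [0.55651448 0.03474244 0.15076898] [ 3.14143131e+00 -5.14472597e-06  1.60706488e+00] [-0.32708525 -0.70546618 -0.62033974] 0.011631002575557027
```

View pics/f.png

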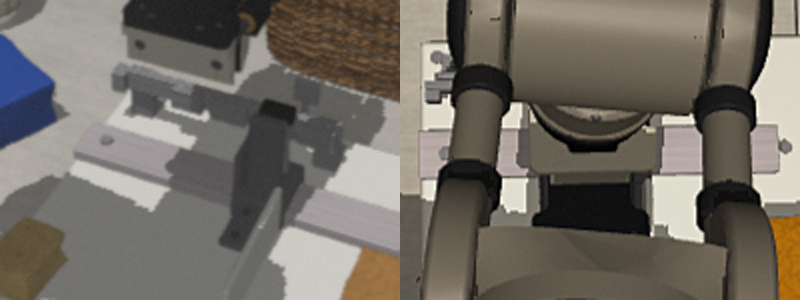

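The stop is standing on the land left of the notch with the gripper clear to its left. I'll descend beside the push face.

>>> {"api": "jog_arm", "payload": {"deltas": [0, 0, -0.25, 0, 0, 0, 0, 0, -0.5, 0, 0, 0, 0, 0, -0.75, 0, 0, 0, 0, 0, -0.75, 0, 0, 0, 0, 0, -0.75, 0, 0, 0]}}

```text
time: 7.4
tool_pos: [0.5558, 0.0348, 0.0751]
tool_rot: [-3.139, -0.0, 1.607]
contact_force: [0.6, 0.1, 0.3]
opening: 0.0004
```

>>> {"api": "jog_arm", "payload": {"deltas": [0, -0.02, 0, 0, 0, 0, 0, -0.04, 0, 0, 0, 0, 0, -0.06, 0, 0, 0, 0, 0, -0.07, 0, 0, 0, 0, 0, -0.07, 0, 0, 0, 0]}}

```text
time: 7.82
tool_pos: [0.5571, 0.0276, 0.0767]
tool_rot: [3.139, -0.0, 1.607]
contact_force: [0.7, 2.0, 0.1]
opening: 0.0007
```

>>> {"api": "jog_arm", "payload": {"deltas": [0, -0.004, 0, 0, 0, 0, 0, -0.008, 0, 0, 0, 0, 0, -0.012, 0, 0, 0, 0, 0, -0.016, 0, 0, 0, 0, 0, -0.02, 0, 0, 0, 0]}}

```text
time: 8.23
tool_pos: [0.5567, 0.0261, 0.0759]
tool_rot: [3.141, -0.0, 1.607]
contact_force: [1.3, 4.6, 2.4]
opening: 0.0001
```

>>> {"api": "jog_arm", "payload": {"deltas": [0, -0.004, 0, 0, 0, 0, 0, -0.008, 0, 0, 0, 0, 0, -0.012, 0, 0, 0, 0, 0, -0.016, 0, 0, 0, 0, 0, -0.02, 0, 0, 0, 0]}}

```text
time: 8.65
tool_pos: [0.5566, 0.024, 0.0757]
tool_rot: [3.141, -0.001, 1.607]
contact_force: [0.6, 4.1, 1.5]
opening: 0.0004
```

>>> {"api": "jog_arm", "payload": {"deltas": [0, -0.004, 0, 0, 0, 0, 0, -0.008, 0, 0, 0, 0, 0, -0.012, 0, 0, 0, 0, 0, -0.016, 0, 0, 0, 0]}}

```text
time: 8.98
tool_pos: [0.5566, 0.0223, 0.0757]
tool_rot: [3.141, -0.0, 1.607]
contact_force: [2.0, 3.8, 2.3]
opening: 0.0004
```

>>> {"api": "jog_arm", "payload": {"deltas": [0, -0.004, 0, 0, 0, 0, 0, -0.008, 0, 0, 0, 0, 0, -0.012, 0, 0, 0, 0, 0, -0.016, 0, 0, 0, 0]}}

```text
time: 9.32
tool_pos: [0.5559, 0.0202, 0.0753]
tool_rot: [-3.14, -0.0, 1.607]
contact_force: [-0.9, 1.2, -0.6]
opening: 0.0005
```

>>> {"api": "jog_arm", "payload": {"deltas": [0, -0.003, 0, 0, 0, 0, 0, -0.006, 0, 0, 0, 0, 0, -0.009, 0, 0, 0, 0]}}

```text
time: 9.57
tool_pos: [0.5561, 0.0196, 0.0755]
tool_rot: [-3.141, -0.0, 1.607]
contact_force: [-0.4, 1.1, -0.9]
opening: 0.0004
```

>>> {"api": "jog_arm", "payload": {"deltas": [0, -0.003, 0, 0, 0, 0, 0, -0.006, 0, 0, 0, 0, 0, -0.009, 0, 0, 0, 0]}}

```text
time: 9.82
tool_pos: [0.5564, 0.0188, 0.0757]
tool_rot: [-3.142, -0.0, 1.607]
contact_force: [-1.2, 1.0, -0.9]
opening: 0.0004
```

>>> {"api": "jog_arm", "payload": {"deltas": [0, -0.003, 0, 0, 0, 0, 0, -0.006, 0, 0, 0, 0, 0, -0.009, 0, 0, 0, 0]}}

```text
time: 10.07
tool_pos: [0.5564, 0.0184, 0.0757]
tool_rot: [3.142, -0.001, 1.607]
contact_force: [-0.4, 6.4, -0.7]
opening: 0.0006
```

>>> {"api": "jog_arm", "payload": {"deltas": [0, -0.002, 0, 0, 0, 0, 0, -0.004, 0, 0, 0, 0]}}

```text
time: 10.23
tool_pos: [0.5564, 0.0183, 0.0757]
tool_rot: [3.142, -0.001, 1.607]
contact_force: [0.1, 7.6, -0.9]
opening: 0.0006
```

The push force rose to 7.6 N with no movement, after dropping from 4 N to 1 N. That means the tooth dropped in and is now blocked. I'll back off and check the picture.

>>> {"api": "jog_arm", "payload": {"deltas": [0, 0.05, 0, 0, 0, 0, 0, 0.12, 0, 0, 0, 0, 0, 0.12, 0.4, 0, 0, 0, 0, 0.12, 0.8, 0, 0, 0, 0, 0.12, 0.8, 0, 0, 0]}}

```text
time: 10.65
tool_pos: [0.5607, 0.0294, 0.1632]
tool_rot: [3.128, 0.002, 1.608]
contact_force: [2.3, 0.6, 1.3]
opening: 0.0004
```

>>> {"api": "jog_arm", "payload": {"deltas": [-0.3, -0.2, 0.2, 0, 0, 0, -0.5, -0.6, 0.2, 0, 0, 0, -0.8, -1, 0.2, 0, 0, 0, -0.8, -1, 0.2, 0, 0, 0]}}

```text
time: 10.98
tool_pos: [0.4742, -0.0736, 0.1761]
tool_rot: [-3.141, 0.002, 1.606]
contact_force: [0.8, 0.4, -0.7]
opening: 0.0006
```

>>> {"api": "jog_arm", "payload": {"deltas": [0, -0.4, 0, 0, 0, 0, 0, -0.8, 0, 0, 0, 0, 0, -1, 0, 0, 0, 0, 0, -1, 0, 0, 0, 0]}}

```text
time: 11.32
tool_pos: [0.477, -0.1746, 0.176]
tool_rot: [3.14, 0.003, 1.603]
contact_force: [-0.8, 0.1, 0.0]
opening: 0.0007
```

```bash
python3 - <<'E'
from geo import *
import cv2
q=np.load("q.npy")
s=robot.observe();print(s["time"],s["tool_pos"],s["tool_rot"],w2g(q,s["tool_pos"]))
print("jar",back("top",(525,155),.09),"pen?",back("top",(538,345),.01),"carton",back("top",(592,340),.03))
b=robot.read_camera("scene")[220:450,210:510,::-1]
t=robot.read_camera("top")[175:365,250:500,::-1]
cv2.imwrite("pics/g.png",np.hstack([cv2.resize(b,(400,307),interpolation=2),cv2.resize(t,(400,307),interpolation=2)]))
E
```

```text
11.3167 [ 0.47703366 -0.17461683  0.17600302] [3.13977635e+00 2.74487631e-03 1.60308094e+00] [-0.0230023  -0.15552112  0.17600302]
jar [ 0.70014257 -0.26266852  0.09      ] pen? [ 0.40092242 -0.29960694  0.01      ] carton [ 0.4101504  -0.37967363  0.03      ]
```

View pics/g.png

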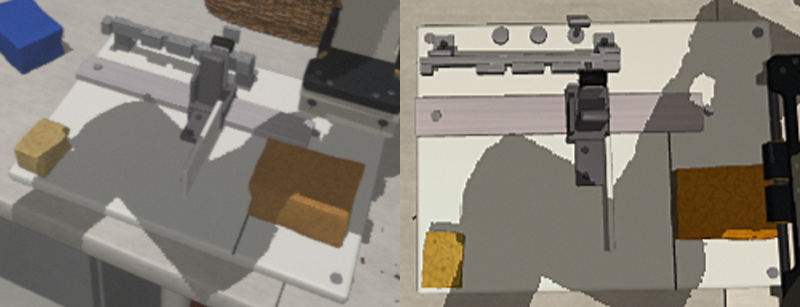

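The stop now stands at the rightmost notch, just right of the flag, with the lever roll out against the bar. The cheese is untouched. Next I'll move to the right of the cheese and go down.

>>> {"api": "jog_arm", "payload": {"deltas": [-0.05, -0.4, 0, 0, 0, 0, -0.05, -0.58, 0, 0, 0, 0, -0.05, -0.58, -0.3, 0, 0, 0, -0.05, -0.58, -0.65, 0, 0, 0, -0.05, -0.58, -0.9, 0, 0, 0]}}

```text
time: 11.83
tool_pos: [0.4712, -0.2269, 0.084]
tool_rot: [-3.141, -0.001, 1.608]
contact_force: [0.2, 0.1, -0.2]
opening: 0.0004
```

>>> {"api": "jog_arm", "payload": {"deltas": [0, 0, -0.2, 0, 0, 0, 0, 0, -0.43, 0, 0, 0, 0, 0, -0.43, 0, 0, 0, 0, 0, -0.43, 0, 0, 0]}}

```text
time: 12.17
tool_pos: [0.4713, -0.227, 0.0423]
tool_rot: [-3.14, -0.002, 1.609]
contact_force: [0.4, -0.2, 0.6]
opening: 0.0002
```

>>> {"api": "jog_arm", "payload": {"deltas": [0, 0.04, 0, 0, 0, 0, 0, 0.08, 0, 0, 0, 0, 0, 0.12, 0, 0, 0, 0, 0, 0.16, 0, 0, 0, 0, 0, 0.2, 0, 0, 0, 0]}}

```text
time: 12.58
tool_pos: [0.4725, -0.209, 0.0439]
tool_rot: [3.139, 0.002, 1.607]
contact_force: [0.8, -4.5, 2.4]
opening: 0.0001
```

>>> {"api": "jog_arm", "payload": {"deltas": [0, 0.04, 0, 0, 0, 0, 0, 0.08, 0, 0, 0, 0, 0, 0.12, 0, 0, 0, 0, 0, 0.16, 0, 0, 0, 0, 0, 0.2, 0, 0, 0, 0]}}

```text
time: 13.0
tool_pos: [0.4725, -0.1896, 0.0438]
tool_rot: [3.139, 0.003, 1.607]
contact_force: [0.2, -6.2, 4.7]
opening: 0.0006
```

>>> {"api": "jog_arm", "payload": {"deltas": [0, 0.04, 0, 0, 0, 0, 0, 0.08, 0, 0, 0, 0, 0, 0.12, 0, 0, 0, 0, 0, 0.16, 0, 0, 0, 0, 0, 0.2, 0, 0, 0, 0]}}

```text
time: 13.42
tool_pos: [0.4726, -0.1696, 0.0438]
tool_rot: [3.139, 0.003, 1.607]
contact_force: [0.3, -6.4, 5.2]
opening: 0.0009
```

```bash
python3 - <<'E'
from geo import *
import cv2
q=np.load("q.npy")
s=robot.observe();print(s["time"],s["tool_pos"],w2g(q,s["tool_pos"]),s["contact_force"])
b=robot.read_camera("scene")[220:450,210:510,::-1]
t=robot.read_camera("top")[175:365,250:500,::-1]
cv2.imwrite("pics/h.png",np.hstack([cv2.resize(b,(400,307),interpolation=2),cv2.resize(t,(400,307),interpolation=2)]))
E
```

```text
13.4167 [ 0.47258909 -0.16962337  0.04383954] [-0.0273151  -0.15041341  0.04383954] [ 0.25946381 -6.37538869  5.23175459]
```

View pics/h.png

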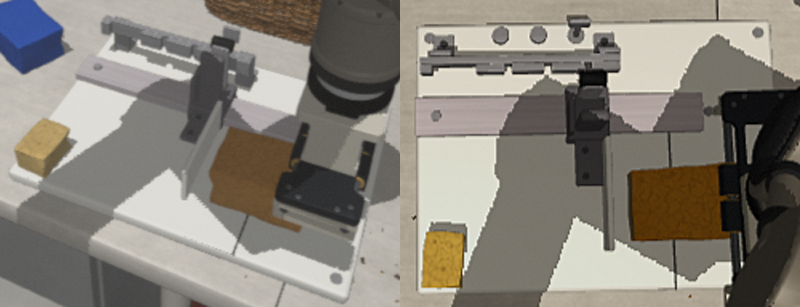

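The cheese slides squarely and the remaining gap to the stop is about 16 mm. I'll go on slower.

>>> {"api": "jog_arm", "payload": {"deltas": [0, 0.025, 0, 0, 0, 0, 0, 0.05, 0, 0, 0, 0, 0, 0.075, 0, 0, 0, 0, 0, 0.1, 0, 0, 0, 0, 0, 0.11, 0, 0, 0, 0]}}

```text
time: 13.93
tool_pos: [0.4722, -0.1584, 0.0435]
tool_rot: [3.14, 0.002, 1.607]
contact_force: [0.4, -6.0, 5.6]
opening: 0.0004
```

>>> {"api": "jog_arm", "payload": {"deltas": [0, 0.005, 0, 0, 0, 0, 0, 0.01, 0, 0, 0, 0, 0, 0.015, 0, 0, 0, 0, 0, 0.02, 0, 0, 0, 0]}}

```text
time: 14.27
tool_pos: [0.4722, -0.1566, 0.0434]
tool_rot: [3.14, 0.002, 1.607]
contact_force: [0.3, -6.3, 4.9]
opening: 0.0005
```

>>> {"api": "jog_arm", "payload": {"deltas": [0, 0.005, 0, 0, 0, 0, 0, 0.01, 0, 0, 0, 0, 0, 0.015, 0, 0, 0, 0]}}

```text
time: 14.52
tool_pos: [0.4722, -0.1552, 0.0435]
tool_rot: [3.14, 0.002, 1.607]
contact_force: [0.5, -6.1, 5.0]
opening: 0.0006
```

>>> {"api": "jog_arm", "payload": {"deltas": [0, 0.005, 0, 0, 0, 0, 0, 0.01, 0, 0, 0, 0, 0, 0.015, 0, 0, 0, 0]}}

```text
time: 14.77
tool_pos: [0.4722, -0.1536, 0.0434]
tool_rot: [3.14, 0.002, 1.607]
contact_force: [-0.8, -6.1, 5.6]
opening: 0.0005
```

>>> {"api": "jog_arm", "payload": {"deltas": [0, 0.005, 0, 0, 0, 0, 0, 0.01, 0, 0, 0, 0]}}

```text
time: 14.93
tool_pos: [0.4722, -0.1526, 0.0434]
tool_rot: [3.14, 0.002, 1.607]
contact_force: [0.4, -5.7, 5.5]
opening: 0.0004
```

>>> {"api": "jog_arm", "payload": {"deltas": [0, 0.005, 0, 0, 0, 0, 0, 0.01, 0, 0, 0, 0]}}

```text
time: 15.1
tool_pos: [0.4722, -0.1516, 0.0435]
tool_rot: [3.14, 0.002, 1.607]
contact_force: [-0.3, -6.1, 6.3]
opening: 0.0005
```

>>> {"api": "jog_arm", "payload": {"deltas": [0, 0.005, 0, 0, 0, 0, 0, 0.01, 0, 0, 0, 0]}}

```text
time: 15.27
tool_pos: [0.4722, -0.1506, 0.0435]
tool_rot: [3.14, 0.002, 1.607]
contact_force: [0.2, -6.6, 5.9]
opening: 0.0003
```

>>> {"api": "jog_arm", "payload": {"deltas": [0, 0.005, 0, 0, 0, 0, 0, 0.01, 0, 0, 0, 0]}}

```text
time: 15.43
tool_pos: [0.4722, -0.1498, 0.0435]
tool_rot: [3.14, 0.002, 1.607]
contact_force: [-0.7, -7.5, 5.6]
opening: 0.0004
```

>>> {"api": "jog_arm", "payload": {"deltas": [0, 0.005, 0, 0, 0, 0, 0, 0.01, 0, 0, 0, 0]}}

```text
time: 15.6
tool_pos: [0.4722, -0.1489, 0.0435]
tool_rot: [3.14, 0.002, 1.607]
contact_force: [-0.2, -8.4, 3.9]
opening: 0.0001
```

>>> {"api": "jog_arm", "payload": {"deltas": [0, 0.004, 0, 0, 0, 0, 0, 0.008, 0, 0, 0, 0]}}

```text
time: 15.77
tool_pos: [0.4722, -0.1485, 0.0435]
tool_rot: [3.14, 0.003, 1.607]
contact_force: [-2.2, -10.5, 4.4]
opening: 0.0002
```

>>> {"api": "jog_arm", "payload": {"deltas": [0, 0.003, 0, 0, 0, 0, 0, 0.005, 0, 0, 0, 0]}}

```text
time: 15.93
tool_pos: [0.4722, -0.1484, 0.0435]
tool_rot: [3.14, 0.004, 1.607]
contact_force: [-1.4, -12.6, 4.1]
opening: 0.0006
```

The force climbs to 12.6 N with no movement, so the cheese is butted against the stop. I'll retreat and check.

>>> {"api": "jog_arm", "payload": {"deltas": [0, -0.02, 0, 0, 0, 0, 0, -0.15, 0, 0, 0, 0, 0, -0.4, 0, 0, 0, 0, 0, -0.4, 0.4, 0, 0, 0, 0, -0.4, 0.8, 0, 0, 0]}}

```text
time: 16.35
tool_pos: [0.4693, -0.1865, 0.1204]
tool_rot: [-3.134, -0.005, 1.605]
contact_force: [1.3, 0.1, 0.5]
opening: 0.0009
```

>>> {"api": "jog_arm", "payload": {"deltas": [0, -0.2, 0.5, 0, 0, 0, 0, -0.5, 1, 0, 0, 0, 0, -0.5, 1, 0, 0, 0, 0, -0.5, 1, 0, 0, 0]}}

```text
time: 16.68
tool_pos: [0.4732, -0.2401, 0.2281]
tool_rot: [3.134, 0.006, 1.605]
contact_force: [0.3, -0.2, 0.7]
opening: 0.0003
```

```bash
python3 - <<'E'
from geo import *
import cv2
s=robot.observe();print(s["time"],s["tool_pos"],s["contact_force"])
cv2.imwrite("pics/top9.png",robot.read_camera("top")[:,:,::-1]);cv2.imwrite("pics/scene9.png",robot.read_camera("scene")[:,:,::-1])
t=cv2.imread("pics/top9.png")[175:365,250:500]
cv2.imwrite("pics/i.png",cv2.resize(t,None,fx=3.2,fy=3.15,interpolation=2)[:600,:800])
E
```

```text
16.6833 [ 0.47322383 -0.2401229   0.2281173 ] [ 0.3260669  -0.15464331  0.66605132]
```

View pics/i.png

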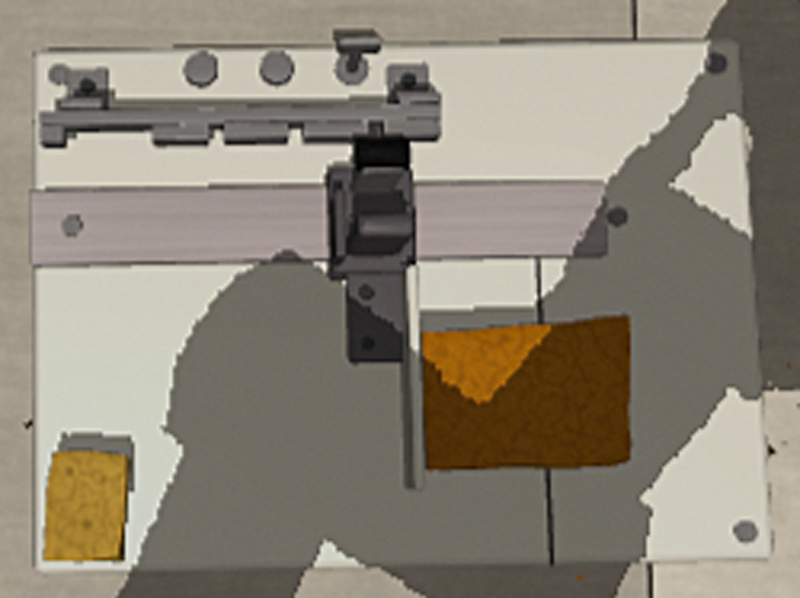

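The tooth is seated in the rightmost notch (376,128), just right of the flag foot (351,70). The roll sits fully out. The cheese's left face (422) lies flush and square against the stop plate, and the small piece hasn't moved.

```bash
python3 -c "
from cell import robot
print(robot.hand_in())"
```

```text
the job is handed in; nothing more can be done
None
```

I set the stop in the rightmost notch, the first to the right of the flag, and butted the cheese against the stop plate. The job was handed in at about 17 s on the robot clock; hand-in reported no verdict.

- **Stop:** I squeezed the lever and slid the stop about 117 mm to the right. I then let go on the land just short of the notch and nudged it along on the push plate. The push force was about 4 N on the land and dropped to 1 N. It then rose to 7.6 N with no movement, so the tooth had dropped in and was blocking the carriage.
- **Cheese:** I pushed it slowly, at about 6 N while it slid. The force rose to 12.6 N without movement once it touched the stop plate; the limit was 25 N.
- **Last check:** The final top picture shows the tooth in the notch right of the flag, the lever out, and the cheese flush and square to the plate. The small piece on the deck stands where it was. The jars, carton and pen were outside the last crop, but the arm's path stayed clear of them.
- **Disagreement:** The two cameras differed by about 4 mm on the gauge's x position, and the parked stop measured 2–5 mm off its nominal y. That is why I found the notch by feel rather than by position. I did not measure the lever angle as a number.

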